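# Pump the bench clamp onto a thin-walled housing

### The arm

A 6-joint arm with a two-finger parallel gripper is mounted at the origin on the work surface. World frame = base frame: x ahead of the robot, y to its left, z up, the work surface at z = 0. Lengths are in m, angles in rad, forces in N, time in s.
With the tool pointing down it reaches from about 0.3 to 0.75 m from the base axis. Payload 8.5 kg.
Tool frame: the origin (TCP) lies at the very end of the fingers, on their centre line; the grasp point (between the pads) lies 19 mm behind it (manip.grip_point_offset is the z of the grasp point in the tool frame, in m); z points along the fingers, y is the line along which they close (so a half turn about z gives the same grasp; the last joint's range is limited). The gripper opens to 85 mm and grips with 20 to 120 N. Pads are 22 mm wide; open, the fingers measure 114 mm over their backs; the gripper's body (76 mm by 85 mm) begins 54 mm behind the grasp point. The pads swing forward as they close: fully open they stand 13 mm farther back than shut.
Start: joints at [1.017, 0.381, 1.297, -0, 1.464, -0.215], TCP at [0.183, 0.519, 0.231] pointing down, gripper open.
Joint ranges: [-3.11, 3.11], [-0.89, 2.33], [0.22, 2.48], [-1.42, 4.56], [0.17, 2.85], [-2.88, 2.88]. Speed limits (rad/s): [2.39, 2.39, 3.14, 3.14, 3.14, 3.14].

### API

Orientations are given as a unit quaternion [w, x, y, z].
In Python, from workcell import manip gives the robot as it stands.
- The arm moves only by the tool jog_arm, never from a script. Its argument "rows" is a list of rows, each an object of numbers: "jaw": the opening, from 0 (shut) to 1 (fully open); "dx", "dy", "dz": the shift along the tool's x, y, z in mm; "twist": the turn about the tool's z in degrees. A call has 1 to 8 rows; each row is the pose to reach, as a shift and turn from the pose commanded when the call began, along the tool's axes at that moment; what a row does not reach only later rows make up. A row lasts 1/12 s, in which the tool goes at most 41.7 mm and 7.16 degrees, less where a joint would pass 70% of its speed; a pose out of reach is approached as far as the arm can. A call with a gripper value outside its range is refused whole. The fingers move at their own pace and stop on an object; "newtons" is the grip in N (left out, the last holds). Time passes only in rows, so rows that repeat a pose let the fingers close. It gives the time, the measured TCP pose, the force, the opening and the grip force at its end, in the units of the state.
- manip.sense(): the state, without advancing time (a new reading comes with each control period).
- manip.grab_frame(name): name is "scene" or "top" or "wrist"; returns a dict with "image" (480x640x3 uint8, red, green, blue), "z_map" (480x640 float32, m along the optical axis (not along the pixel's ray), 0 where there is no reading), "mtx" (3x3 intrinsics, pixels), "eye" and "attitude" of the camera in the world. Camera axes: x right, y down, z forward; pixel columns grow to the right and rows downward; lengths in m; the calibration is good to about 2 mm. A picture is of the moment at which its call begins.
- manip.sign_off(): hands the job in; it is judged then, once.
The state is a dict: "t": time; "joint_positions": joint angles; "joint_vel": joint speeds; "joint_torque": joint torques, N m; "tool_pos": TCP position; "ee_rot": TCP orientation; "force": force on the tool from outside, world axes, zero at the start; "torque": the same for the moment, N m; "opening": finger opening in m; "finger_force": force on a finger pad.
Only numpy, scipy, OpenCV 4.12 (cv2) and the standard library are available. Lean on these libraries where they do the work, as an engineer would, in place of code of your own. Each camera call takes 0.05 s, during which the arm holds its last target. There are 200 camera calls.

### The job

An aluminium offcut has been left standing in the mouth of the bench clamp: take it out and put it in the green tray. Then work the clamp by its orange trigger (squeeze it towards the black handle, let it spring back, squeeze again) until the jaw presses the thin-walled aluminium housing against the fixed jaw with the dial needle in the green, never letting the needle reach the red, and finish while still holding the trigger squeezed. Do not push the moving jaw itself, and leave the jar, the flange and the roll where they are.

Things in the scene. Friction and masses are not known exactly. Their poses are not given: they have to be found in the camera images.
- clamp: One-hand ratchet bench clamp on a dark steel base plate 340 x 100 x 12 mm, fixed to the bench. Origin: centre of the plate's underside; its x axis runs along the clamp from the handle (-x end) to the fixed jaw (+x end), z up; all is centred on y = 0. Blue ratchet housing: x -150 to -65 mm, 40 mm wide, top at z 78 mm.
- fixed_jaw: Blue fixed jaw at the clamp's +x end, 60 mm wide, top at 92 mm height. Origin: centre of its foot on the base plate; its face, towards the moving jaw, is 13 mm from the origin, at x 128 mm of the clamp's frame.
- handle (a point): Point at the centre of the fixed black handle, at height 120 mm. The handle is an upright bar 16 mm thick along the clamp's x, 26 mm wide, from z 70 to 150 mm.
- lever (a joint): Angle of the orange trigger about its pivot (clamp x -102, z 55 mm): 0 at rest, leaning towards the jaws; 0.26 rad fully squeezed to the handle. At 120 mm height its front moves 17 mm in this stroke; trigger front to handle back measures 47 mm at rest, 30 mm squeezed. A spring returns it (2 to 5 N). Squeezing takes about 10 N with the jaw running free, 12 to 15 N when clamping.
- trigger: The orange trigger blade, in front of the handle (jaw side): 8 mm thick, 20 mm wide, from 64 to 145 mm height. Origin on its pivot, z along the blade. Nothing above it.
- trigger_front (a point): Centre of the trigger's front face (the side towards the jaws, pushed by a finger) about 120 mm above the bench.
- jaw: Moving jaw: toothed rod at height 55 mm, block with a white dial facing up (52 mm across, top at 90 mm). Origin: the clamp's origin when fully back; shifts along the clamp's x (travel 90 mm). A trigger stroke advances it up to 14 mm (0.8 mm per mm of trigger at 120 mm height) less up to 6 mm lost until a tooth catches; full strokes gain 12 mm. It stays when the trigger is let go (friction 9 N).
- pad: Black rubber pad 6 x 46 x 46 mm in front of the moving jaw, on a spring (0.7 N per mm, 14 mm of travel) that gives way as it presses. Origin at its centre, 55 mm above the bench, 3 mm behind its front face.
- needle (a joint): Angle of the black dial needle, which shows how far the pad spring is pressed in: 0.125 rad per mm. 0 to 0.5 rad is grey (too loose), 0.5 to 1.1 green, 1.1 to 1.4 yellow, 1.4 to 1.75 red (the housing is crushed). Grows anticlockwise seen from above.
- housing: Thin-walled aluminium housing, open on top, 60 mm along the clamp x 70 mm wide x 75 mm tall, 0.2 kg, loose, standing on the base plate just in front of the fixed jaw (2 to 7 mm away from it). Origin: centre of its underside; x along the clamp.
- offcut: Aluminium profile offcut, 22 x 22 mm, 130 mm tall, 0.15 kg, standing upright on the base plate between the pad and the housing, in the jaw's way. Origin: centre of its underside; z along its length.
- offcut_center (a point): Middle of the offcut.
- green_tray: Green open tray, 150 (x) x 200 (y) x 50 mm, walls and floor 5 mm, fixed. Empty. Origin: centre of its underside.
- red_tray: Red open tray of the same size with parts in it, fixed. Not to be used.
- jar: Grey jar with a steel lid, 52 mm across, 75 mm tall; bystander. Origin: centre of its underside.
- flange: Steel flange, 68 mm across, 34 mm tall; bystander. Origin: centre of its underside.
- tape_roll: Orange ring-shaped roll, 68 mm across, 24 mm tall; bystander. Origin: centre of its underside.
Not all that is in view belongs to the job. Several things have the shape of the offcut; the one meant has the colours described above.

How it is judged:
On the way, in this order (a step that is already met when the one before it is completed fails the run):
1. the offcut lies or stands in the green tray, let go (x of offcut_center in the frame of green_tray between -0.07 and 0.07 m and y of offcut_center in the frame of green_tray between -0.095 and 0.095 m and height (world z) of offcut_center below 0.085 m and contact force between the fingers and offcut below 0.1 N), for 0.2 s.
2. the trigger is squeezed (value of joint lever above 0.1 rad), for 0.05 s.
3. the trigger is let back for another stroke (value of joint lever below 0.06 rad), for 0.05 s.
4. the pad presses the housing (contact force between pad and housing above 0.5 N and value of joint lever above 0.02 rad), for 0.05 s.
At the end, for the whole second after the job is handed in: The offcut is in the green tray; the pad presses the housing upright against the fixed jaw with the needle in the green (0.5 to 1.1 rad); the fingers still hold the trigger squeezed (more than 0.02 rad, over 1 N on the trigger) (value of joint needle between 0.5 and 1.1 rad and contact force between each of pad, fixed_jaw and housing above 1.5 N and x of housing in the frame of clamp above 0.094 m and angle between housing's own z axis and vertical below 0.1 rad and value of joint lever above 0.02 rad and contact force between the fingers and trigger above 1 N and x of offcut_center in the frame of green_tray between -0.07 and 0.07 m and y of offcut_center in the frame of green_tray between -0.095 and 0.095 m and height (world z) of offcut_center below 0.085 m); the arm keeps its last pose, push and grip.
It fails at once if the needle reaches the red (value of joint needle above 1.4 rad).
It fails at once if the robot pushes the moving jaw itself (contact force between any of the arm, the fingers and jaw above 4 N).
It fails at once if the jar is disturbed (distance of jar from where it was at the start of the episode above 0.025 m).
It fails at once if the flange is disturbed (distance of flange from where it was at the start of the episode above 0.025 m).
It fails at once if the roll is disturbed (distance of tape_roll from where it was at the start of the episode above 0.025 m).
It also fails if it takes over 72 s, if anything falls off the work surface, if the arm or the gripper's body presses on something with over 40 N, if the wrist force passes 120 N, or if a joint passes its speed limit or range.

## Working session

There is one attempt and no reset: what is moved stays moved. The work goes in short steps, Python scripts to look and compute and a tool call to move; the robot and the scene stay as the last step left them, time stands still between calls to the robot, and variables do not carry over. Pictures are saved under pics/ and viewed, at most 10 in all, crops included, and the job is handed in when it is done.

Besides the shell and the picture viewer there is one more tool, called after "Request:" as name(argument=value, ...) on one line, values as JSON. jog_arm: Moves the arm, as the interface text tells. Its arguments: {"type":"object","properties":{"rows":{"type":"array"},"newtons":{"type":"number"}},"required":["rows"]}

```bash
mkdir -p pics && cat > h.py <<'E'
import numpy as np, cv2
from workcell import manip
from scipy.spatial.transform import Rotation as R
def rot(q):
    q=np.asarray(q,float)
    return q if q.shape==(3,3) else R.from_quat([q[1],q[2],q[3],q[0]]).as_matrix()
def save(f,n): cv2.imwrite('pics/'+n,f['image'][:,:,::-1])
def cloud(f):
    K=f['mtx'];z=f['z_map'];v,u=np.indices(z.shape)
    c=np.stack([(u-K[0,2])/K[0,0]*z,(v-K[1,2])/K[1,1]*z,z],-1)
    return c@rot(f['attitude']).T+np.array(f['eye'])
E
python3 - <<'E'
from h import *
for n in ['top','scene']:
    f=manip.grab_frame(n); save(f,n+'0.png'); np.savez(n+'0.npz',**f); print(n,f['eye'],f['attitude'])
s=manip.sense();print(s['tool_pos'],s['ee_rot'],s['opening'],manip.grip_point_offset)
E
```

```text
top [0.34222436 0.00919767 1.23537778] [ 0.06121708 -0.69911165  0.70941602 -0.06499443]
scene [1.09534273 0.63192481 0.65458379] [-0.16641897  0.29540852  0.82796735 -0.44666385]
[0.18268279 0.51850327 0.23076771] [-2.43754105e-04  1.68613876e-01  9.85681959e-01 -6.14293600e-04] 0.08542917464934402 -0.0187
```

View pics/top0.png

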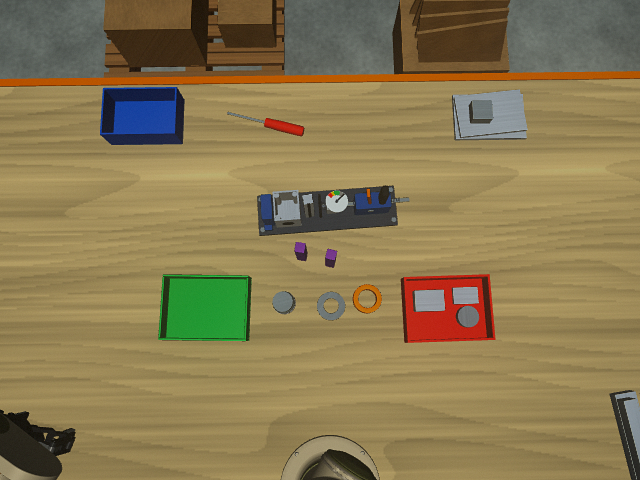

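View pics/scene0.png

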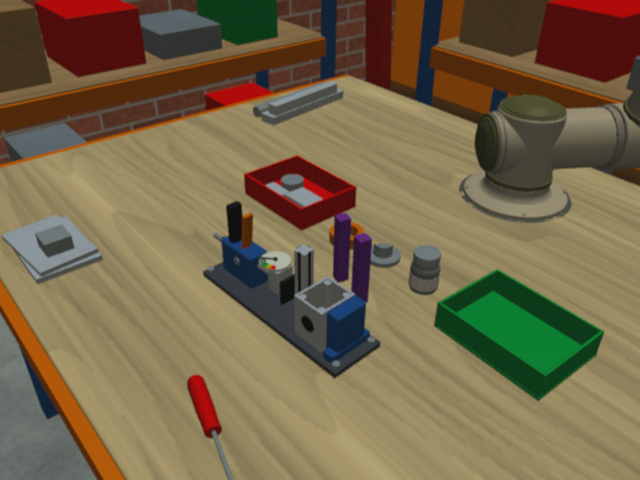

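The top view shows the clamp at (328,210), with the handle on the right (world -y) and the fixed jaw on the left. The offcut top is near (308,200), with two purple decoys at (301,250) and (331,258). The green tray is at (205,308), and the jar, flange and roll are at (283,302), (331,305) and (367,298).

```bash
cat > m.py <<'E'
from h import *
f=dict(np.load('top0.npz'));P=cloud(f);hsv=cv2.cvtColor(f['image'],cv2.COLOR_RGB2HSV)
H,S,V=[hsv[...,i].astype(int) for i in range(3)];Z=P[...,2];v,u=np.indices(Z.shape)
def rep(n,m,k=1):
    c,l,st,ce=cv2.connectedComponentsWithStats(m.astype(np.uint8))
    for i in range(1,c):
        if st[i,4]>=k:
            p=P[l==i];r=cv2.minAreaRect((p[:,:2]*1000).astype(np.float32))
            print(n,ce[i].round(),st[i,4],p.mean(0).round(4),'z',p[:,2].min().round(3),p[:,2].max().round(3),'rect',np.round(r[0],1),np.round(r[1],1),round(r[2],1))
roi=(u>250)&(u<420)&(v>175)&(v<270)
rep('tall',roi&(Z>.125),4)
rep('plate',roi&(Z>.005)&(v<240),50)
rep('blue',roi&(H>105)&(H<130)&(S>120)&(Z>.07),10)
rep('orange',roi&(H<20)&(S>150)&(Z>.1),2)
rep('green',(H>45)&(H<75)&(S>120)&(v>260)&(Z>.04),20)
rep('small',(v>275)&(v<330)&(u>260)&(u<390)&(Z>.015),30)
rep('white',roi&(V>190)&(S<40),10)
g=dict(np.load('scene0.npz'));save({'image':cv2.resize(g['image'][180:390,190:390],None,fx=2.8,fy=2.8,interpolation=2)},'c0.png')
E
python3 m.py
```

```text
tall [384. 192.] 102 [ 0.6422 -0.1283  0.1573] z 0.126 1.235 rect [498.1 -67.7] [ 20.7 347.1] 67.2
tall [368. 194.] 37 [ 0.6351 -0.0914  0.1724] z 0.127 1.235 rect [496.8 -47.2] [ 13.6 328.8] 72.3
tall [307. 200.] 118 [0.6292 0.0399 0.1508] z 0.126 1.235 rect [494.   20.1] [303.6  22. ] 8.3
tall [300. 247.] 104 [0.5278 0.0582 0.1312] z 0.125 0.136 rect [527.7  58.5] [21.5 22.7] 79.4
tall [331. 254.] 107 [ 0.5108 -0.0092  0.1313] z 0.126 0.136 rect [511.   -9.3] [22.2 22.3] 74.5
plate [327. 210.] 5748 [ 0.6294 -0.0027  0.0527] z 0.005 1.235 rect [596.5  26.8] [322.8 394.5] 54.7
blue [370. 201.] 386 [ 0.6426 -0.1032  0.0821] z 0.072 1.235 rect [499.3 -73.5] [ 85.4 344.6] 76.1
blue [266. 206.] 252 [0.6298 0.137  0.0935] z 0.085 0.1 rect [630.5 137.4] [58.1 24.2] 3.5
orange [368. 195.] 43 [ 0.6348 -0.0926  0.1618] z 0.1 1.235 rect [496.4 -48.4] [ 15.9 328.8] 72.3
green [205. 307.] 676 [0.4043 0.2786 0.0577] z 0.04 1.235 rect [403.6 196.5] [376.3 148.9] 89.2
small [367. 298.] 394 [ 0.4209 -0.0943  0.0312] z 0.015 1.235 rect [403.3 -51.7] [ 66.2 159.2] 22.5
small [284. 302.] 425 [0.4116 0.0976 0.0748] z 0.015 1.235 rect [379.  72.] [136.2  51.1] 39.1
white [337. 203.] 236 [ 0.6354 -0.0251  0.0956] z 0.084 1.235 rect [499.3 -20.5] [ 48.8 315.9] 88.0
```

```bash
python3 - <<'E'
from h import *
f=dict(np.load('top0.npz'));save({'image':cv2.resize(f['image'][175:275,250:415],None,fx=4.8,fy=4.8,interpolation=2)},'c1.png')
E
```

```text
(no output)
```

View pics/c1.png

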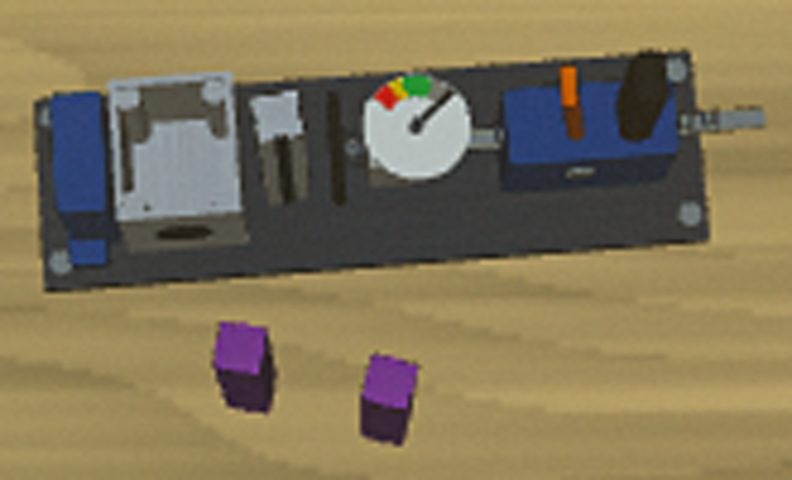

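```bash
sed -i 's/^def rep/roi=(u>250)\&(u<420)\&(v>175)\&(v<270)\ndef rep/; s/c,l,st,ce=/m=m\&(Z<.3); c,l,st,ce=/' m.py && cat >> m.py <<'E'
K=f['mtx'];Rm=rot(f['attitude'])
def ray(p,z):
    d=Rm@np.array([(p[0]-K[0,2])/K[0,0],(p[1]-K[1,2])/K[1,1],1]);e=np.array(f['eye']);return (e+d*(z-e[2])/d[2]).round(4)
c=lambda x,y:(250+(x-2)/4.8,175+(y-2)/4.8)
for n,p in dict(a=(35,101),b=(45,291),c=(690,50),d=(708,240)).items(): print(n,ray(c(*p),.012))
E
python3 m.py
```

```text
tall [384. 192.] 101 [ 0.6452 -0.1297  0.1466] z 0.126 0.155 rect [ 646.5 -130. ] [23.9 15.2] 0.0
tall [368. 194.] 36 [ 0.6432 -0.0942  0.1429] z 0.127 0.15 rect [644.5 -95.1] [18.8 10. ] 7.5
tall [307. 200.] 117 [0.6317 0.0401 0.1416] z 0.126 0.148 rect [633.   40.3] [22.5 21.8] 8.7
tall [300. 247.] 104 [0.5278 0.0582 0.1312] z 0.125 0.136 rect [527.7  58.5] [21.5 22.7] 79.4
tall [331. 254.] 107 [ 0.5108 -0.0092  0.1313] z 0.126 0.136 rect [511.   -9.3] [22.2 22.3] 74.5
plate [327. 210.] 5715 [ 0.631  -0.0028  0.0461] z 0.005 0.155 rect [643.3 -12.4] [120.  368.8] 2.2
blue [370. 201.] 385 [ 0.6434 -0.1035  0.0792] z 0.072 0.085 rect [ 647.1 -110.1] [38.5 82.6] 3.1
blue [266. 206.] 252 [0.6298 0.137  0.0935] z 0.085 0.1 rect [630.5 137.4] [58.1 24.2] 3.5
orange [368. 195.] 42 [ 0.6418 -0.0951  0.1363] z 0.1 0.15 rect [643.7 -94.2] [20.1 10.3] 18.7
green [205. 307.] 672 [0.4047 0.2802 0.0507] z 0.04 0.059 rect [404.9 283.7] [201.8 148.9] 89.1
small [367. 298.] 392 [ 0.4213 -0.0948  0.0251] z 0.015 0.033 rect [421.1 -94.2] [66.2 65.7] 43.4
small [284. 302.] 423 [0.4119 0.0981 0.0693] z 0.015 0.082 rect [413.1  99.5] [48.8 50.5] 43.3
white [336. 203.] 235 [ 0.6366 -0.0253  0.0908] z 0.084 0.096 rect [636.4 -25.5] [38.9 48.9] 1.9
a [0.6781 0.1685 0.012 ]
b [0.5785 0.1626 0.012 ]
c [ 0.7006 -0.1695  0.012 ]
d [ 0.6002 -0.1748  0.012 ]
```

```bash
cat >> h.py <<'E'
def go(p,yaw=None):
    s=manip.sense();T=rot(s['ee_rot']);d=T.T@(np.array(p)-s['tool_pos'])*1000
    y=np.degrees(np.arctan2(T[1,1],T[0,1]))
    print('d',d.round(1),'tooly',y.round(2),'twist',None if yaw is None else -(yaw-y).round(1),'tilt',T[:,2].round(3))
E
python3 -c "
from h import *
go([.634,.0405,.2308],93.7)"
```

```text
d [-5.845e+02 -3.008e+02  2.000e-01] tooly 70.59 twist -23.1 tilt [-0.001 -0.001 -1.   ]
```

Request:
jog_arm(rows=[{"dx": -292,"dy": -150,"dz": 0,"twist": -12,"jaw": 1},{"dx": -292,"dy": -150,"dz": 0,"twist": -12},{"dx": -292,"dy": -150,"dz": 0,"twist": -12},{"dx": -292,"dy": -150,"dz": 0,"twist": -12},{"dx": -584,"dy": -301,"dz": 0,"twist": -23.1},{"dx": -584,"dy": -301,"dz": 0,"twist": -23.1},{"dx": -584,"dy": -301,"dz": 0,"twist": -23.1},{"dx": -584,"dy": -301,"dz": 0,"twist": -23.1}], newtons=30)

```text
$.rows[1]: bad value
```

```bash
python3 -c "
from h import *
go([.634,.0405,.2],93.7)"
```

```text
d [-584.6 -300.8   31. ] tooly 70.59 twist -23.1 tilt [-0.001 -0.001 -1.   ]
```

Request:
jog_arm(rows=[{"dx": -585,"dy": -301,"dz": 0,"twist": -23.1,"jaw": 1},{"dx": -585,"dy": -301,"dz": 0,"twist": -23.1,"jaw": 1},{"dx": -585,"dy": -301,"dz": 0,"twist": -23.1,"jaw": 1},{"dx": -585,"dy": -301,"dz": 0,"twist": -23.1,"jaw": 1},{"dx": -585,"dy": -301,"dz": 0,"twist": -23.1,"jaw": 1},{"dx": -585,"dy": -301,"dz": 0,"twist": -23.1,"jaw": 1},{"dx": -585,"dy": -301,"dz": 0,"twist": -23.1,"jaw": 1},{"dx": -585,"dy": -301,"dz": 0,"twist": -23.1,"jaw": 1}], newtons=30)

```text
t: 0.77
tool_pos: [0.4037, 0.2843, 0.2312]
ee_rot: [-0.0, -0.032, 0.999, -0.0]
force: [1.4, 0.8, 0.2]
opening: 0.0849
finger_force: 0.0
```

```bash
python3 -c "
from h import *
go([.634,.0405,.2],93.7)"
```

```text
d [-214.1 -258.2   31.2] tooly 93.69 twist -0.0 tilt [-0. -0. -1.]
```

Request:
jog_arm(rows=[{"dx": -210,"dy": -255,"dz": 10,"twist": 0,"jaw": 1},{"dx": -210,"dy": -255,"dz": 10,"twist": 0,"jaw": 1},{"dx": -210,"dy": -255,"dz": 10,"twist": 0,"jaw": 1},{"dx": -210,"dy": -255,"dz": 10,"twist": 0,"jaw": 1},{"dx": -210,"dy": -255,"dz": 10,"twist": 0,"jaw": 1},{"dx": -210,"dy": -255,"dz": 10,"twist": 0,"jaw": 1},{"dx": -210,"dy": -255,"dz": 10,"twist": 0,"jaw": 1},{"dx": -210,"dy": -255,"dz": 10,"twist": 0,"jaw": 1}])

```text
t: 1.43
tool_pos: [0.6299, 0.0431, 0.2208]
ee_rot: [-0.0, -0.032, 0.999, 0.0]
force: [0.4, 0.6, 0.8]
opening: 0.0856
finger_force: 0.0
```

Request:
jog_arm(rows=[{"dx": 0,"dy": 0,"dz": 0,"twist": 0,"jaw": 1},{"dx": 0,"dy": 0,"dz": 0,"twist": 0,"jaw": 1},{"dx": 0,"dy": 0,"dz": 0,"twist": 0,"jaw": 1}])

```text
t: 1.68
tool_pos: [0.6284, 0.0455, 0.2209]
ee_rot: [-0.001, -0.032, 0.999, 0.0]
force: [-0.5, -0.4, 0.3]
opening: 0.0855
finger_force: 0.0
```

```bash
python3 - <<'E'
from h import *
f=manip.grab_frame('wrist');save(f,'w1.png')
P=cloud(f);Z=P[...,2];m=(Z>.12)&(Z<.16)&(np.hypot(P[...,0]-.634,P[...,1]-.04)<.035)
p=P[m];print(len(p),p.mean(0),cv2.minAreaRect((p[:,:2]*1000).astype(np.float32)) if len(p) else 0)
go([.634,.0405,.105],93.7)
E
```

```text
1821 [0.63019649 0.04093243 0.14046757] ((632.568603515625, 41.168609619140625), (23.134349822998047, 22.408960342407227), 10.326563835144043)
d [ -5.5  -6.  116.3] tooly 93.74 twist 0.0 tilt [-0.001  0.    -1.   ]
```

View pics/w1.png

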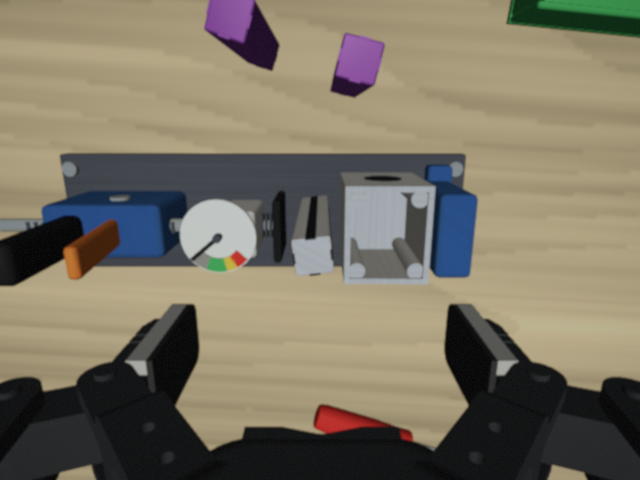

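The wrist view shows the offcut at (312,250) between the pad (280,225) and the housing (388,228). It is yawed about 5° relative to the clamp.

Request:
jog_arm(rows=[{"dx": -4,"dy": -5.5,"dz": 30,"twist": -5,"jaw": 1},{"dx": -4,"dy": -5.5,"dz": 60,"twist": -5,"jaw": 1},{"dx": -4,"dy": -5.5,"dz": 85,"twist": -5,"jaw": 1},{"dx": -4,"dy": -5.5,"dz": 105,"twist": -5,"jaw": 1},{"dx": -4,"dy": -5.5,"dz": 116,"twist": -5,"jaw": 1},{"dx": -4,"dy": -5.5,"dz": 116,"twist": -5,"jaw": 1},{"dx": -4,"dy": -5.5,"dz": 116,"twist": -5,"jaw": 0.6},{"dx": -4,"dy": -5.5,"dz": 116,"twist": -5,"jaw": 0.3}], newtons=30)

```text
t: 2.4
tool_pos: [0.6338, 0.0403, 0.1071]
ee_rot: [0.001, -0.076, 0.997, -0.0]
force: [-0.5, 0.4, 0.0]
opening: 0.0638
finger_force: 0.0
```

Request:
jog_arm(rows=[{"dx": 0,"dy": 0,"dz": 0,"twist": 0,"jaw": 0.1},{"dx": 0,"dy": 0,"dz": 0,"twist": 0,"jaw": 0},{"dx": 0,"dy": 0,"dz": 0,"twist": 0,"jaw": 0},{"dx": 0,"dy": 0,"dz": 0,"twist": 0,"jaw": 0},{"dx": 0,"dy": 0,"dz": 0,"twist": 0,"jaw": 0},{"dx": 0,"dy": 0,"dz": 0,"twist": 0,"jaw": 0}], newtons=40)

```text
t: 2.9
tool_pos: [0.6335, 0.04, 0.1061]
ee_rot: [0.001, -0.076, 0.997, -0.0]
force: [-0.9, 1.2, 5.3]
opening: 0.0213
finger_force: 39.6
```

Gripped. Lift 160 mm, then head for the tray.

Request:
jog_arm(rows=[{"dx": 0,"dy": 0,"dz": -25,"twist": 0,"jaw": 0},{"dx": 0,"dy": 0,"dz": -60,"twist": 0,"jaw": 0},{"dx": 0,"dy": 0,"dz": -95,"twist": 0,"jaw": 0},{"dx": 0,"dy": 0,"dz": -130,"twist": 0,"jaw": 0},{"dx": 0,"dy": 0,"dz": -160,"twist": 0,"jaw": 0},{"dx": 0,"dy": 0,"dz": -160,"twist": 0,"jaw": 0},{"dx": 0,"dy": 0,"dz": -160,"twist": 0,"jaw": 0}])

```text
t: 3.48
tool_pos: [0.6334, 0.0399, 0.2664]
ee_rot: [0.001, -0.076, 0.997, -0.0]
force: [0.3, 0.5, -2.4]
opening: 0.0213
finger_force: 39.7
```

```bash
python3 -c "
from h import *
print(manip.sense()['opening'])
go([.405,.282,.26],93.7)"
```

```text
0.02132796734188864
d [189.2 273.8   5.7] tooly 98.69 twist 5.0 tilt [ 0.002 -0.    -1.   ]
```

Request:
jog_arm(rows=[{"dx": 19,"dy": 27,"dz": 0,"twist": 1,"jaw": 0},{"dx": 42,"dy": 61,"dz": 0,"twist": 2,"jaw": 0},{"dx": 65,"dy": 94,"dz": 0,"twist": 3,"jaw": 0},{"dx": 88,"dy": 127,"dz": 0,"twist": 4,"jaw": 0},{"dx": 111,"dy": 161,"dz": 0,"twist": 5,"jaw": 0},{"dx": 134,"dy": 194,"dz": 0,"twist": 5,"jaw": 0},{"dx": 157,"dy": 227,"dz": 0,"twist": 5,"jaw": 0},{"dx": 180,"dy": 260,"dz": 0,"twist": 5,"jaw": 0}])

```text
t: 4.15
tool_pos: [0.4138, 0.2705, 0.2635]
ee_rot: [-0.002, -0.032, 0.999, -0.001]
force: [0.3, 1.7, -0.2]
opening: 0.0218
finger_force: 39.6
```

Request:
jog_arm(rows=[{"dx": 9,"dy": 13,"dz": 0,"twist": 0,"jaw": 0},{"dx": 9,"dy": 13,"dz": 0,"twist": 0,"jaw": 0},{"dx": 9,"dy": 13,"dz": 0,"twist": 0,"jaw": 0},{"dx": 9,"dy": 13,"dz": 35,"twist": 0,"jaw": 0},{"dx": 9,"dy": 13,"dz": 70,"twist": 0,"jaw": 0},{"dx": 9,"dy": 13,"dz": 105,"twist": 0,"jaw": 0},{"dx": 9,"dy": 13,"dz": 130,"twist": 0,"jaw": 0},{"dx": 9,"dy": 13,"dz": 140,"twist": 0,"jaw": 0}])

```text
t: 4.82
tool_pos: [0.4052, 0.2802, 0.121]
ee_rot: [-0.004, -0.031, 1.0, -0.001]
force: [-0.5, -0.2, -1.9]
opening: 0.0214
finger_force: 39.7
```

Request:
jog_arm(rows=[{"dx": 0,"dy": 0,"dz": 5,"twist": 0,"jaw": 0},{"dx": 0,"dy": 0,"dz": 10,"twist": 0,"jaw": 0},{"dx": 0,"dy": 0,"dz": 15,"twist": 0,"jaw": 0},{"dx": 0,"dy": 0,"dz": 20,"twist": 0,"jaw": 0},{"dx": 0,"dy": 0,"dz": 22,"twist": 0,"jaw": 0},{"dx": 0,"dy": 0,"dz": 22,"twist": 0,"jaw": 0},{"dx": 0,"dy": 0,"dz": 22,"twist": 0,"jaw": 0}])

```text
t: 5.4
tool_pos: [0.4063, 0.2822, 0.1036]
ee_rot: [0.0, -0.032, 0.999, 0.0]
force: [-0.4, -0.6, -1.3]
opening: 0.0216
finger_force: 39.7
```

Request:
jog_arm(rows=[{"dx": 0,"dy": 0,"dz": 4,"twist": 0,"jaw": 0},{"dx": 0,"dy": 0,"dz": 4,"twist": 0,"jaw": 0},{"dx": 0,"dy": 0,"dz": 4,"twist": 0,"jaw": 0.2},{"dx": 0,"dy": 0,"dz": 4,"twist": 0,"jaw": 0.5},{"dx": 0,"dy": 0,"dz": 4,"twist": 0,"jaw": 0.8},{"dx": 0,"dy": 0,"dz": 4,"twist": 0,"jaw": 0.8},{"dx": 0,"dy": 0,"dz": 4,"twist": 0,"jaw": 0.8},{"dx": 0,"dy": 0,"dz": -20,"twist": 0,"jaw": 0.8}])

```text
t: 6.07
tool_pos: [0.4045, 0.2814, 0.1206]
ee_rot: [-0.003, -0.032, 0.999, -0.001]
force: [0.1, -0.2, -0.5]
opening: 0.0685
finger_force: 0.0
```

Request:
jog_arm(rows=[{"dx": 0,"dy": 0,"dz": -30,"twist": 0,"jaw": 0.8},{"dx": 0,"dy": 0,"dz": -60,"twist": 0,"jaw": 0.8},{"dx": 0,"dy": 0,"dz": -90,"twist": 0,"jaw": 0.8},{"dx": 0,"dy": 0,"dz": -110,"twist": 0,"jaw": 0.5},{"dx": 0,"dy": 0,"dz": -110,"twist": 0,"jaw": 0.2},{"dx": 0,"dy": 0,"dz": -110,"twist": 0,"jaw": 0}])

```text
t: 6.57
tool_pos: [0.4063, 0.2822, 0.234]
ee_rot: [0.001, -0.032, 0.999, 0.0]
force: [-0.5, 0.6, -1.0]
opening: 0.0324
finger_force: 0.0
```

```bash
python3 - <<'E'
from h import *
go([.6426,-.058,.23],93.7)
f=manip.grab_frame('top');P=cloud(f);Z=P[...,2]
w=manip.grab_frame('wrist');P=cloud(w);Z=P[...,2]
m=(Z>.07)&(Z<.16)&(abs(P[...,0]-.405)<.065)&(abs(P[...,1]-.28)<.09);p=P[m];print(len(p),p.mean(0) if len(p) else 0,np.ptp(p,axis=0) if len(p) else 0)
E
```

```text
d [-213.9 -354.7    4.2] tooly 93.69 twist -0.0 tilt [ 0.002  0.001 -1.   ]
1936 [0.4015064  0.28256486 0.12559719] [0.02327475 0.02269171 0.06757596]
```

The offcut stands in the tray. Moving to the trigger with the fingers shut.

Request:
jog_arm(rows=[{"dx": -214,"dy": -355,"dz": 0,"twist": 0,"jaw": 0},{"dx": -214,"dy": -355,"dz": 0,"twist": 0,"jaw": 0},{"dx": -214,"dy": -355,"dz": 0,"twist": 0,"jaw": 0},{"dx": -214,"dy": -355,"dz": 0,"twist": 0,"jaw": 0},{"dx": -214,"dy": -355,"dz": 0,"twist": 0,"jaw": 0},{"dx": -214,"dy": -355,"dz": 0,"twist": 0,"jaw": 0},{"dx": -214,"dy": -355,"dz": 0,"twist": 0,"jaw": 0},{"dx": -214,"dy": -355,"dz": 0,"twist": 0,"jaw": 0}])

```text
t: 7.33
tool_pos: [0.5967, 0.0064, 0.2318]
ee_rot: [-0.001, -0.032, 0.999, 0.0]
force: [1.2, 0.5, 0.3]
opening: -0.0001
finger_force: 0.0
```

```bash
python3 -c "
from h import *
go([.6426,-.058,.21],93.7)"
```

```text
d [-41.8 -67.2  21.6] tooly 93.67 twist -0.0 tilt [-0.003  0.001 -1.   ]
```

Request:
jog_arm(rows=[{"dx": -40,"dy": -64,"dz": 20,"twist": 0,"jaw": 0},{"dx": -40,"dy": -64,"dz": 20,"twist": 0,"jaw": 0},{"dx": -40,"dy": -64,"dz": 20,"twist": 0,"jaw": 0},{"dx": -40,"dy": -64,"dz": 20,"twist": 0,"jaw": 0},{"dx": -40,"dy": -64,"dz": 20,"twist": 0,"jaw": 0}])

```text
t: 7.75
tool_pos: [0.6398, -0.0526, 0.2122]
ee_rot: [-0.001, -0.032, 0.999, 0.0]
force: [-0.2, -0.1, 0.1]
opening: 0.0001
finger_force: 0.0
```

```bash
python3 - <<'E'
from h import *
f=manip.grab_frame('wrist');save(f,'w2.png')
go([.6426,-.058,.11],93.7)
P=cloud(f);Z=P[...,2];hs=cv2.cvtColor(f['image'],cv2.COLOR_RGB2HSV)
o=np.array([.639,-.0033]);ex=np.array([-.0653,.998]);cx=(P[...,:2]-o)@ex;cy=(P[...,:2]-o)@np.array([-.998,-.0653])
m=(hs[...,0]<20)&(hs[...,1]>150)&(Z>.08)&(Z<.16)&(abs(cx+.09)<.04)
for a in (.1,.11,.12,.13,.14):
    k=m&(abs(Z-a)<.005)
    if k.sum(): print(a,k.sum(),cx[k].min(),cx[k].max(),cy[k].min(),cy[k].max())
E
```

```text
d [ -2.5  -6.2 103. ] tooly 93.74 twist 0.0 tilt [-0.001  0.    -1.   ]
0.1 41 -0.09833422645294539 -0.09130510738994618 0.007528908531190899 0.010359481435487925
0.11 44 -0.09656432594631371 -0.08961029367678335 0.0071649748036689085 0.010280652140648347
0.12 60 -0.09555106272216381 -0.08818607310376946 0.003424747475379769 0.010410927013293108
0.13 68 -0.09435425875391311 -0.08689023409004185 -0.0018271595264814906 0.010289365821160162
0.14 204 -0.09380120003409251 -0.08567015158209444 -0.008833595550875699 0.010241978945220652
```

View pics/w2.png

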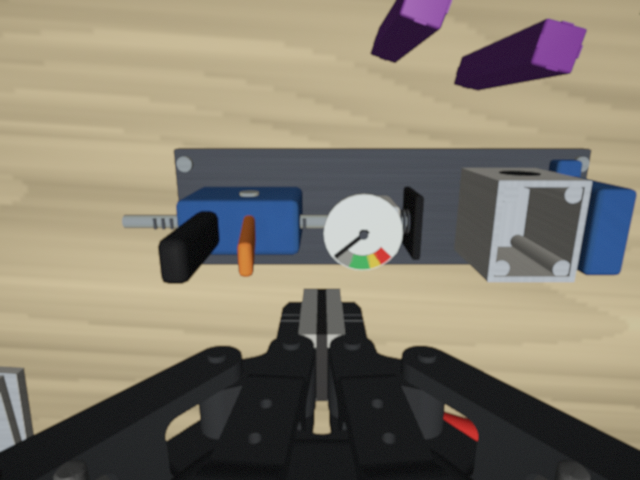

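The wrist view shows the trigger at (247,240) in front of the handle (190,245), the dial at (363,232) with its needle at grey, and a clear path to the housing.

Request:
jog_arm(rows=[{"dx": -2.5,"dy": -3,"dz": 30,"twist": 0,"jaw": 0},{"dx": -2.5,"dy": -3,"dz": 60,"twist": 0,"jaw": 0},{"dx": -2.5,"dy": -3,"dz": 85,"twist": 0,"jaw": 0},{"dx": -2.5,"dy": -3,"dz": 92,"twist": 0,"jaw": 0},{"dx": -2.5,"dy": -3,"dz": 92,"twist": 0,"jaw": 0},{"dx": -2.5,"dy": -8,"dz": 92,"twist": 0,"jaw": 0},{"dx": -2.5,"dy": -13,"dz": 92,"twist": 0,"jaw": 0},{"dx": -2.5,"dy": -13,"dz": 92,"twist": 0,"jaw": 0}])

```text
t: 8.47
tool_pos: [0.6444, -0.0669, 0.1233]
ee_rot: [0.002, -0.032, 0.999, -0.001]
force: [0.2, -0.3, 0.3]
opening: -0.0001
finger_force: 0.0
```

Request:
jog_arm(rows=[{"dx": 0,"dy": -4,"dz": 0,"twist": 0,"jaw": 0},{"dx": 0,"dy": -8,"dz": 0,"twist": 0,"jaw": 0},{"dx": 0,"dy": -12,"dz": 0,"twist": 0,"jaw": 0},{"dx": 0,"dy": -15,"dz": 0,"twist": 0,"jaw": 0},{"dx": 0,"dy": -15,"dz": 0,"twist": 0,"jaw": 0}])

```text
t: 8.88
tool_pos: [0.6447, -0.0807, 0.1218]
ee_rot: [0.0, -0.032, 0.999, 0.0]
force: [-0.5, 4.6, 3.3]
opening: -0.0004
finger_force: 2.1
```

```bash
cat >> h.py <<'E'
O=np.array([.639,-.0033]);EX=np.array([-.0653,.998]);EY=np.array([-.998,-.0653])
def look(n='wrist',pic=None):
    f=manip.grab_frame(n);P=cloud(f);Z=P[...,2];hs=cv2.cvtColor(f['image'],cv2.COLOR_RGB2HSV).astype(int)
    cx=(P[...,:2]-O)@EX;cy=(P[...,:2]-O)@EY
    s=manip.sense();print('t',round(s['t'],2),'tcp cx,cy,z',((s['tool_pos'][:2]-O)@EX).round(4),((s['tool_pos'][:2]-O)@EY).round(4),s['tool_pos'][2].round(4),'F',np.round(s['force'],1))
    ok=(abs(Z-.090)<.008)&(abs(cy)<.03)&(cx>-.06)&(cx<.09)&(hs[...,1]<40)&(hs[...,2]>170)
    if ok.sum()>50:
        c,l,st,ce=cv2.connectedComponentsWithStats(ok.astype(np.uint8));i=1+st[1:,4].argmax();k=l==i
        print('dial',st[i],'cx',(cx[k].min()+cx[k].max())/2,'max',cx[k].max())
    pad=(Z>.04)&(Z<.082)&(hs[...,2]<45)&(abs(cy)<.03)&(cx>-.03)&(cx<.09)
    if pad.sum(): print('pad front',np.percentile(cx[pad],98))
    h=(Z>.083)&(Z<.095)&(abs(cy)<.04)&(cx>.05)&(cx<.135)&(hs[...,1]<50)
    if h.sum(): print('housing',np.percentile(cx[h],[2,98]))
    if pic: save(f,pic)
    return f
E
python3 -c "
from h import *
look();look('top')"
```

```text
t 8.93 tcp cx,cy,z -0.0775 -0.0006 0.1217 F [-0.7  3.8  3.1]
dial [ 388  223  115  105 7767] cx -0.02122218698981137 max 0.004798437271800873
pad front 0.018917282857453675
housing [0.06478655 0.07453994]
t 8.98 tcp cx,cy,z -0.0774 -0.0006 0.1216 F [0.9 3.2 2.2]
pad front 0.019941071788741584
housing [0.06533841 0.12814347]
```

Request:
jog_arm(rows=[{"dx": 0,"dy": -4,"dz": 0,"twist": 0,"jaw": 0},{"dx": 0,"dy": -8,"dz": 0,"twist": 0,"jaw": 0},{"dx": 0,"dy": -12,"dz": 0,"twist": 0,"jaw": 0},{"dx": 0,"dy": -16,"dz": 0,"twist": 0,"jaw": 0},{"dx": 0,"dy": -17,"dz": 0,"twist": 0,"jaw": 0},{"dx": 0,"dy": -17,"dz": 0,"twist": 0,"jaw": 0},{"dx": 0,"dy": -17,"dz": 0,"twist": 0,"jaw": 0}])

```text
t: 9.57
tool_pos: [0.6457, -0.0964, 0.1217]
ee_rot: [0.0, -0.033, 0.999, 0.001]
force: [-0.4, 7.4, 4.6]
opening: -0.0003
finger_force: 4.1
```

```bash
python3 -c "
from h import *
look(pic='w3.png');look('scene',pic='s3.png')"
```

```text
t 9.62 tcp cx,cy,z -0.0934 -0.0006 0.1218 F [-1.   8.   5.1]
dial [ 444  223  116  106 7678] cx -0.01161214887195583 max 0.014496887594617746
pad front 0.02887730821843566
t 9.67 tcp cx,cy,z -0.0934 -0.0006 0.1217 F [0.5 7.9 5. ]
dial [267 254  28  18 281] cx -0.012898261483889822 max 0.012057964083383124
pad front 0.03148585077396191
housing [0.06516838 0.12492997]
```

View pics/w3.png

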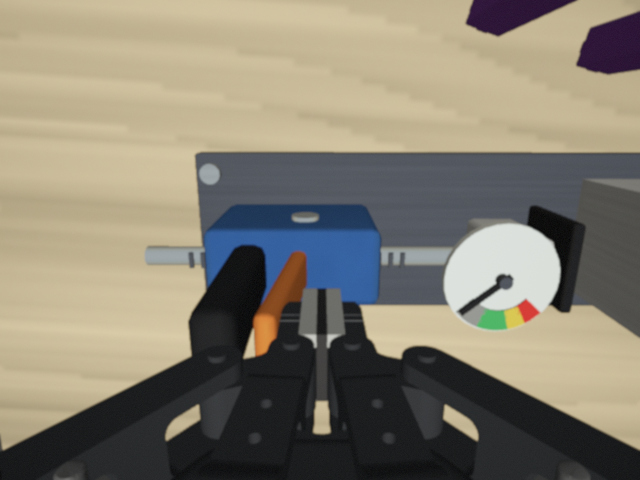

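The wrist view shows the trigger squeezed at (280,300) and the jaw advanced about 10 mm. The needle at (480,298) is still at zero and the pad at (555,260) is clear of the housing.

Request:
jog_arm(rows=[{"dx": 0,"dy": 12,"dz": 0,"twist": 0,"jaw": 0},{"dx": 0,"dy": 23,"dz": 0,"twist": 0,"jaw": 0},{"dx": 0,"dy": 23,"dz": 0,"twist": 0,"jaw": 0},{"dx": 0,"dy": 23,"dz": 0,"twist": 0,"jaw": 0},{"dx": 0,"dy": 12,"dz": 0,"twist": 0,"jaw": 0},{"dx": 0,"dy": 3,"dz": 0,"twist": 0,"jaw": 0},{"dx": 0,"dy": -1,"dz": 0,"twist": 0,"jaw": 0},{"dx": 0,"dy": -1,"dz": 0,"twist": 0,"jaw": 0}])

```text
t: 10.33
tool_pos: [0.6458, -0.0979, 0.1217]
ee_rot: [0.0, -0.032, 0.999, 0.002]
force: [-1.2, 8.3, 4.1]
opening: -0.0
finger_force: 4.4
```

```bash
python3 -c "
from h import *
look();look('scene')"
```

```text
t 10.38 tcp cx,cy,z -0.0948 -0.0006 0.1216 F [-0.3  7.7  4.1]
dial [ 475  223  117  107 7655] cx 0.0014010142747013649 max 0.027586267089368618
pad front 0.041746852533335745
t 10.43 tcp cx,cy,z -0.0948 -0.0006 0.1217 F [-0.7  7.4  2.7]
dial [272 257  28  18 285] cx 0.0013706942162060153 max 0.027192440099170236
pad front 0.04433640783015155
housing [0.06502575 0.12524368]
```

Request:
jog_arm(rows=[{"dx": 0,"dy": 12,"dz": 0,"twist": 0,"jaw": 0},{"dx": 0,"dy": 23,"dz": 0,"twist": 0,"jaw": 0},{"dx": 0,"dy": 23,"dz": 0,"twist": 0,"jaw": 0},{"dx": 0,"dy": 23,"dz": 0,"twist": 0,"jaw": 0},{"dx": 0,"dy": 12,"dz": 0,"twist": 0,"jaw": 0},{"dx": 0,"dy": 3,"dz": 0,"twist": 0,"jaw": 0},{"dx": 0,"dy": 0,"dz": 0,"twist": 0,"jaw": 0},{"dx": 0,"dy": 0,"dz": 0,"twist": 0,"jaw": 0}])

```text
t: 11.1
tool_pos: [0.6458, -0.0978, 0.1217]
ee_rot: [0.0, -0.032, 0.999, 0.002]
force: [-1.0, 8.3, 2.7]
opening: 0.0
finger_force: 4.3
```

```bash
python3 -c "
from h import *
look();look('scene')"
```

```text
t 11.15 tcp cx,cy,z -0.0948 -0.0006 0.1217 F [-0.6  8.4  3.6]
dial [ 502  223  116  107 7643] cx 0.013275319811817152 max 0.039562699666413195
pad front 0.0537520378942693
t 11.2 tcp cx,cy,z -0.0948 -0.0006 0.1217 F [-0.4  8.8  2.4]
dial [277 261  28  18 297] cx 0.011806335122218382 max 0.036485819761692455
pad front 0.054071254850336925
housing [0.06477417 0.12515563]
```

Request:
jog_arm(rows=[{"dx": 0,"dy": 12,"dz": 0,"twist": 0,"jaw": 0},{"dx": 0,"dy": 23,"dz": 0,"twist": 0,"jaw": 0},{"dx": 0,"dy": 23,"dz": 0,"twist": 0,"jaw": 0},{"dx": 0,"dy": 23,"dz": 0,"twist": 0,"jaw": 0},{"dx": 0,"dy": 12,"dz": 0,"twist": 0,"jaw": 0},{"dx": 0,"dy": 3,"dz": 0,"twist": 0,"jaw": 0},{"dx": 0,"dy": 0,"dz": 0,"twist": 0,"jaw": 0},{"dx": 0,"dy": 0,"dz": 0,"twist": 0,"jaw": 0}])

```text
t: 11.87
tool_pos: [0.6458, -0.0979, 0.1217]
ee_rot: [0.0, -0.032, 0.999, 0.002]
force: [-0.3, 9.8, 2.6]
opening: -0.0001
finger_force: 4.5
```

```bash
python3 -c "
from h import *
f=look();g=look('scene');t=look('top')
a=f['image'][200:360,440:640];b=g['image'][220:300,230:350];c=t['image'][180:230,285:365]
save({'image':np.hstack([cv2.resize(i,(266,266),interpolation=2) for i in (a,b,c)])},'n4.png')"
```

```text
t 11.92 tcp cx,cy,z -0.0948 -0.0006 0.1217 F [-1.7  7.8  4.7]
dial [ 528  223  112  107 7527] cx 0.025169091970578875 max 0.051220759821787885
pad front 0.06302256066711567
housing [0.05004817 0.05119485]
t 11.97 tcp cx,cy,z -0.0948 -0.0006 0.1217 F [-0.3  8.3  3.8]
dial [281 264  29  18 298] cx 0.02454833671594357 max 0.050396543808611194
housing [0.05138903 0.12628007]
t 12.02 tcp cx,cy,z -0.0948 -0.0006 0.1217 F [-0.9  8.8  4.3]
dial [306 196  22  18 279] cx 0.024232905372028875 max 0.04884513131386008
pad front 0.06552904675345979
housing [0.06674622 0.12831113]
```

View pics/n4.png

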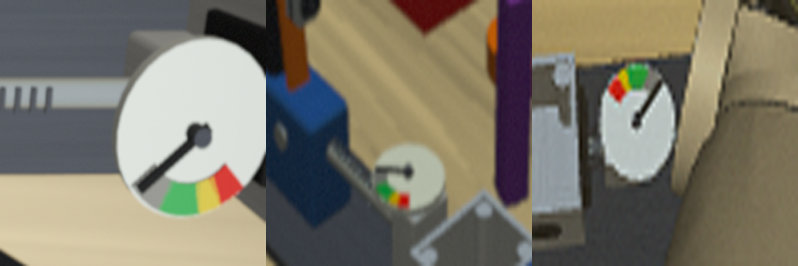

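The crops show the dial with its needle still at the grey end and the pad just reaching the housing. The next stroke is the final one, done in increments.

Request:
jog_arm(rows=[{"dx": 0,"dy": 12,"dz": 0,"twist": 0,"jaw": 0},{"dx": 0,"dy": 23,"dz": 0,"twist": 0,"jaw": 0},{"dx": 0,"dy": 23,"dz": 0,"twist": 0,"jaw": 0},{"dx": 0,"dy": 23,"dz": 0,"twist": 0,"jaw": 0},{"dx": 0,"dy": 16,"dz": 0,"twist": 0,"jaw": 0},{"dx": 0,"dy": 12,"dz": 0,"twist": 0,"jaw": 0},{"dx": 0,"dy": 9,"dz": 0,"twist": 0,"jaw": 0},{"dx": 0,"dy": 9,"dz": 0,"twist": 0,"jaw": 0}])

```text
t: 12.68
tool_pos: [0.6453, -0.0892, 0.1222]
ee_rot: [0.0, -0.032, 0.999, 0.001]
force: [-1.9, 8.1, 6.6]
opening: -0.0002
finger_force: 4.4
```

```bash
cat >> h.py <<'E'
def needle(n='wrist'):
    f=look(n);K=f['mtx'];e=np.array(f['eye']);v,u=np.indices(f['z_map'].shape)
    d=np.stack([(u-K[0,2])/K[0,0],(v-K[1,2])/K[1,1],np.ones(u.shape)],-1)@rot(f['attitude']).T
    X=(e+d*((.090-e[2])/d[...,2])[...,None])[...,:2]-O;cx=X@EX;cy=X@EY
    hs=cv2.cvtColor(f['image'],cv2.COLOR_RGB2HSV).astype(int);H,S,V=hs[...,0],hs[...,1],hs[...,2]
    w=((abs(cy)<.03)&(cx>-.06)&(cx<.06)&(S<40)&(V>190)&(abs(cloud(f)[...,2]-.09)<.01)).astype(np.uint8)
    c,l,st,ce=cv2.connectedComponentsWithStats(w);k=l==1+st[1:,4].argmax()
    x0,y0=(cx[k].min()+cx[k].max())/2,None
    y0=(cy[k].min()+cy[k].max())/2 if n!='wrist' else np.nan
    hub=np.array([x0,0.]);r=np.hypot(cx-hub[0],cy);a=np.arctan2(cy,cx-hub[0])
    for nm,m in dict(dark=(V<70)&(r<.020)&(r>.008),green=(H>45)&(H<80)&(S>90)&(r<.028),red=((H<8)|(H>172))&(S>130)&(r<.028),yel=(H>18)&(H<35)&(S>120)&(r<.028)).items():
        if m.sum(): print(nm,m.sum(),np.angle(np.exp(1j*a[m]).mean()).round(3),np.percentile(a[m],[5,95]).round(2))
    print('hub',x0); return f
E
python3 -c "
from h import *
f=needle();save(f,'w5.png');needle('top')"
```

```text
t 12.73 tcp cx,cy,z -0.086 -0.0006 0.1222 F [-1.5  8.2  6.3]
dial [ 522  223  117  107 7680] cx 0.03148169744970654 max 0.05792745904158235
pad front 0.06652604369436706
housing [0.0500714  0.06878316]
dark 139 -1.702 [-1.8  -1.56]
green 332 -1.574 [-1.87 -1.37]
red 266 -0.854 [-0.99 -0.72]
yel 226 -1.184 [-1.31 -1.06]
hub 0.03131379798594418
t 12.78 tcp cx,cy,z -0.086 -0.0006 0.1222 F [-1.3  8.9  6.1]
dial [303 196  22  18 270] cx 0.030876851317404228 max 0.05539899997098637
pad front 0.06739900571434752
housing [0.05115364 0.12792507]
dark 5 -1.796 [-1.86 -1.73]
green 18 -1.572 [-1.71 -1.4 ]
red 14 -0.905 [-1.04 -0.77]
yel 9 -1.251 [-1.33 -1.16]
hub 0.03085028533058874
```

Request:
jog_arm(rows=[{"dx": 0,"dy": -1,"dz": 0,"twist": 0,"jaw": 0},{"dx": 0,"dy": -1,"dz": 0,"twist": 0,"jaw": 0},{"dx": 0,"dy": -1,"dz": 0,"twist": 0,"jaw": 0},{"dx": 0,"dy": -1,"dz": 0,"twist": 0,"jaw": 0}])

```text
t: 13.12
tool_pos: [0.6453, -0.0896, 0.1222]
ee_rot: [0.0, -0.032, 0.999, 0.001]
force: [-2.3, 9.5, 6.0]
opening: 0.0002
finger_force: 5.0
```

```bash
python3 -c "
from h import *
f=needle();t=manip.grab_frame('top')
save({'image':np.hstack([cv2.resize(f['image'][200:360,440:640],(400,320),interpolation=2),cv2.resize(t['image'][180:340,150:350],(400,320),interpolation=2)])},'n6.png')"
```

```text
t 13.17 tcp cx,cy,z -0.0865 -0.0006 0.1222 F [-1.7  9.2  7.1]
dial [ 523  223  117  107 7679] cx 0.03166222903810699 max 0.05807742954574221
pad front 0.06650576256535061
housing [0.05008329 0.06861837]
dark 139 -1.678 [-1.78 -1.54]
green 322 -1.575 [-1.86 -1.37]
red 293 -0.866 [-1.02 -0.72]
yel 217 -1.196 [-1.32 -1.08]
hub 0.03145318067661086
```

View pics/n6.png

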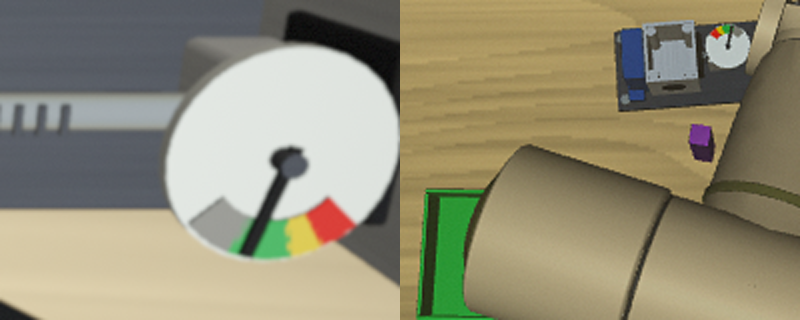

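The needle is only just inside the green, at (255,225) in the crop. I'll nudge it further toward the middle.

Request:
jog_arm(rows=[{"dx": 0,"dy": -1,"dz": 0,"twist": 0,"jaw": 0},{"dx": 0,"dy": -2,"dz": 0,"twist": 0,"jaw": 0},{"dx": 0,"dy": -2,"dz": 0,"twist": 0,"jaw": 0},{"dx": 0,"dy": -2,"dz": 0,"twist": 0,"jaw": 0}])

```text
t: 13.55
tool_pos: [0.6454, -0.0913, 0.1222]
ee_rot: [0.0, -0.033, 0.999, 0.002]
force: [-2.8, 11.3, 7.4]
opening: -0.0
finger_force: 5.7
```

```bash
python3 -c "
from h import *
f=needle();t=look('scene')
save({'image':np.hstack([cv2.resize(f['image'][200:360,440:640],(400,320),interpolation=2),cv2.resize(t['image'][180:420,240:620],(400,320),interpolation=2)])},'n7.png')"
```

```text
t 13.6 tcp cx,cy,z -0.0882 -0.0006 0.1222 F [-2.3 10.9  7. ]
dial [ 529  223  111  105 7483] cx 0.032092485695519 max 0.058016005058684365
pad front 0.06618660951431035
housing [0.05012538 0.05712172]
dark 139 -1.534 [-1.64 -1.39]
green 346 -1.636 [-1.89 -1.37]
red 269 -0.84 [-0.97 -0.71]
yel 248 -1.175 [-1.31 -1.04]
hub 0.032134189165791895
t 13.65 tcp cx,cy,z -0.0882 -0.0006 0.1222 F [-2.1 11.3  7.6]
dial [282 266  32  18 313] cx 0.030449073560981966 max 0.056073896792905226
housing [0.05075543 0.12673561]
```

View pics/n7.png

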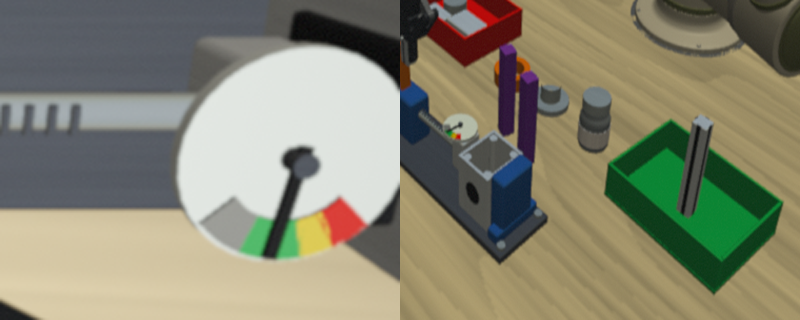

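The needle is now in mid-green at (285,215) in the left crop. The right crop shows the offcut standing in the green tray and the housing upright against the fixed jaw, so I'm handing in.

```bash
python3 -c "
from workcell import manip
print(manip.sign_off())"
```

```text
the job is handed in; nothing more can be done
None
```

I've handed the job in: the offcut stands in the green tray, and the housing is clamped upright against the fixed jaw with the needle mid-green and the trigger still held squeezed; the sign-off gave no verdict.

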